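Unstack the examination filters and dock the lamp bar

TASK

Take the stack apart and set each of the three glass filters flat in the tray of its own shape and size, while the lamp bar that carries them stays on the bench; then lower the lamp bar, upright, into the stand until its two end pins both rest on the bottom of the slots. Set the filters down without dropping them or tipping them over, and leave the bottle and the beaker standing where they are.

Things in the scene. Friction and masses are not known exactly. Their poses are not given: they have to be found in the camera images.
- lamp: Grey lamp bar, bottom of the stack, flat on the bench, loose, about 450 g. Housing 140 (x) by 62 (y) by 34 (z) mm, flat top; a steel pin 10 mm thick, 30 mm long sticks out of each end along x (200 mm over the pins). Origin at mid-length on the pin axis, 22 mm above the underside, 12 mm below the top. Either end may go to either cheek of the stand. Hangs upright on its pins.
- square_filter: Square filter in a black frame with amber glass, 54 by 54 mm, 18 mm thick, lying flat on the middle of the lamp bar; about 90 g. Origin at the centre of its underside, x and y along its sides, z up.
- large_round_filter: Round filter in an aluminium ring with amber glass, 42 mm in diameter, 18 mm thick, lying flat on the square filter; about 70 g. Origin at the centre of its underside, z up.
- small_round_filter: Small round filter in a black ring with amber glass, 28 mm in diameter, 20 mm thick, lying on the larger round filter at the top of the stack; about 40 g. Origin at the centre of its underside, z up.
- square_tray: Fixed grey square tray on the bench, 74 by 74 mm outside, 68 mm inside, floor 3 mm and rim 7 mm above the bench, 3 mm walls. Origin at the centre of its underside, on the bench; x and y along its sides.
- large_round_tray: Fixed grey round tray, 62 mm in diameter outside, 56 mm inside, floor 3 mm and rim 7 mm above the bench. Origin at the centre of its underside, on the bench.
- small_round_tray: Fixed grey round tray, 48 mm in diameter outside, 42 mm inside, floor 3 mm and rim 7 mm above the bench. Origin at the centre of its underside, on the bench.
- stand: Fixed lamp stand: dark base 200 (x) by 70 by 8 mm, two aluminium cheeks 12 mm thick, 60 mm wide (y), 71 mm high, centred at x = +-86 mm (160 mm clear between). In each, at y = 0, a slot open at the top: mouth 28 mm wide, narrowing from 70 to 56 mm height to 13 mm; flat bottom at 45 mm (lamp origin then at 50 mm). Origin under the base centre, on the bench.
- bottle: Bystander: loose amber bottle, 56 mm in diameter, 120 mm tall, beyond the trays. Origin at the centre of its underside.
- beaker: Bystander: loose white open beaker, 60 mm across the rim, 70 mm tall, between the robot and the trays. Origin at the centre of its underside.

How it is judged (in metres and radians):
On the way, in this order (a step that is already met when the one before it is completed fails the run):
1. all three filters lie in their own trays, released, and the lamp bar is still on the bench (horizontal distance between small_round_filter and small_round_tray below 0.011 m and z of small_round_filter in the frame of small_round_tray between 0 and 0.0065 m and angle between each of small_round_filter, large_round_filter, square_filter's own z axis and vertical below 0.08 rad and horizontal distance between large_round_filter and large_round_tray below 0.011 m and z of large_round_filter in the frame of large_round_tray between 0 and 0.0065 m and horizontal distance between square_filter and square_tray below 0.014 m and z of square_filter in the frame of square_tray between 0 and 0.0065 m and contact force between the fingers and small_round_filter below 0.1 N and contact force between the fingers and large_round_filter below 0.1 N and contact force between the fingers and square_filter below 0.1 N and height (world z) of lamp below 0.035 m), for 0.2 s.
2. both pins of the lamp bar rest on the bottom of the stand's slots (z of lamp in the frame of stand between 0.045 and 0.0535 m and y of lamp in the frame of stand between -0.005 and 0.005 m and x of lamp in the frame of stand between -0.014 and 0.014 m and angle between the x axis of lamp and the x axis of stand, either way round below 0.05 rad and angle between lamp's own z axis and vertical below 0.35 rad), for 0.2 s.
At the end, for the whole second after the job is handed in: Each filter lies flat inside the rim of its own tray (centre within 11 mm of the tray's, square 14 mm); the lamp bar is upright (0.35 rad), both pins on the slot bottoms (pin axis 45 to 53.5 mm up, within 5 mm across, 14 mm along, 0.05 rad of the slots' line); all released, at rest (all of step 2 and horizontal distance between small_round_filter and small_round_tray below 0.011 m and z of small_round_filter in the frame of small_round_tray between 0 and 0.0065 m and angle between each of small_round_filter, large_round_filter, square_filter's own z axis and vertical below 0.08 rad and horizontal distance between large_round_filter and large_round_tray below 0.011 m and z of large_round_filter in the frame of large_round_tray between 0 and 0.0065 m and horizontal distance between square_filter and square_tray below 0.014 m and z of square_filter in the frame of square_tray between 0 and 0.0065 m and linear speed of each of small_round_filter, large_round_filter, square_filter, lamp below 0.02 m/s and angular speed of lamp below 0.2 rad/s and contact force between the fingers and small_round_filter below 0.1 N and contact force between the fingers and large_round_filter below 0.1 N and contact force between the fingers and square_filter below 0.1 N and contact force between the fingers and lamp below 0.1 N); the robot touches nothing.
It fails at once if a filter is tipped over (more than 0.7 rad) (angle between any of small_round_filter, large_round_filter, square_filter's own z axis and vertical above 0.7 rad).
It fails at once if a filter is dropped (it moves faster than 0.7 m/s, a fall of about 25 mm, while not held) ((linear speed of small_round_filter above 0.7 m/s and contact force between the fingers and small_round_filter below 0.05 N) or (linear speed of large_round_filter above 0.7 m/s and contact force between the fingers and large_round_filter below 0.05 N) or (linear speed of square_filter above 0.7 m/s and contact force between the fingers and square_filter below 0.05 N)).
It fails at once if the bottle or the beaker is moved by more than 30 mm or knocked over ((distance of bottle from where it was at the start of the episode above 0.03 m or angle between bottle's own z axis and vertical above 0.4 rad) or (distance of beaker from where it was at the start of the episode above 0.03 m or angle between beaker's own z axis and vertical above 0.4 rad)).
It also fails if it takes over 104 s, if anything falls off the work surface, if the arm or the gripper's body presses on something with over 40 N, if the wrist force passes 120 N, or if a joint passes its speed limit or range.

ROBOT

A 6-joint arm with a two-finger parallel gripper is mounted at the origin on the work surface. World frame = base frame: x ahead of the robot, y to its left, z up, the work surface at z = 0. Lengths are in mm, angles in rad, forces in N, time in s.
With the tool pointing down it reaches from about 275 to 750 mm from the base axis. Payload 10.2 kg.
Tool frame: the origin (TCP) lies midway between the tips of the shut fingers; the grasp point (between the pads) lies 19 mm behind it; z points along the fingers, y is the line along which they close (so a half turn about z gives the same grasp; the last joint's range is limited). The gripper opens to 85 mm and grips with 20 to 120 N. Pads are 22 mm wide; open, the fingers measure 114 mm over their backs; the gripper's body (76 mm by 85 mm) begins 54 mm behind the grasp point. The pads swing forward as they close: fully open they stand 13 mm farther back than shut.
Start: joints at [0.95, 0.313, 1.498, -0, 1.331, -0.223], TCP at [203.393, 484.007, 231.294] pointing down, gripper open.
Joint ranges: [-2.94, 2.94], [-0.97, 2.17], [0.19, 2.56], [-1.23, 4.37], [0.02, 3.11], [-2.88, 2.88]. Speed limits (rad/s): [2.39, 2.39, 3.01, 3.14, 3.14, 3.14].

INTERFACE

Orientations are given as a unit quaternion [w, x, y, z].
In Python, from bench import arm, cams, finish_job gives the robot as it stands.
- The arm moves only by the tool send_rows, never from a script. Its arguments are lists of equal length, an entry for each row: "translation": the shift along the tool's x, y, z normalised to -1 to 1, where 1 is 25 mm, a list of three; "angular": the turn, a rotation vector about the tool's x, y, z normalised to -1 to 1, where 1 is 5 degrees, a list of three; "fingers": the closure, from 0 (fully open) to 1 (shut). A call has 1 to 5 rows; each row shifts and turns the commanded pose from where the row before left it, along the tool's axes as they then stand; what a row does not reach is not made up. A row lasts 1/12 s, in which the tool goes at most 41.7 mm and 7.16 degrees, less where a joint would pass 70% of its speed; a pose out of reach is approached as far as the arm can. A call with a number of a shift or a turn outside -1 to 1 is refused whole. A call with a gripper value outside its range is refused whole. The fingers move at their own pace and stop on an object; "grip_force" is the grip in N (left out, the last holds). Time passes only in rows, so rows that do not move let the fingers close. It gives the time, the measured TCP pose, the force, the opening and the grip force at its end, in the units of the state.
- arm.state(): the state, without advancing time (a new reading comes with each control period).
- cams.capture(name): name is "scene" or "top" or "wrist"; returns a dict with "pixels" (384x512x3 uint8, red, green, blue), "fx", "fy", "cx", "cy" (pixels), "R" (3x3) and "t" (3): a world point X has camera coordinates R X + t; the wrist camera has in their place "T_tool_cam" (4x4, takes a point from camera to tool coordinates, whose origin is the TCP and whose axes are the flange's). Camera axes: x right, y down, z forward; pixel columns grow to the right and rows downward; lengths in mm; the calibration is good to about 2 mm. A picture is of the moment at which its call begins: read the wrist's pose just before it. There is no depth.
- finish_job(): hands the job in; it is judged then, once.
The state is a dict: "clock": time; "qpos": joint angles; "dq": joint speeds; "effort": joint torques, N m; "ee_pos": TCP position; "orientation": TCP orientation; "force": force on the tool from outside, world axes, zero at the start; "wrist_torque": the same for the moment, N m; "width": finger opening in mm; "grip_force": force on a finger pad.
Only numpy, scipy, OpenCV 4.12 (cv2) and the standard library are available. Lean on these libraries where they do the work, as an engineer would, in place of code of your own. Each camera call takes 0.05 s, during which the arm holds its last target. There are 200 camera calls.

## Working session

There is one attempt and no reset: what is moved stays moved. The work goes in short steps, Python scripts to look and compute and a tool call to move; the robot and the scene stay as the last step left them, time stands still between calls to the robot, and variables do not carry over. Pictures are saved under pics/ and viewed, at most 17 in all, crops included, and the job is handed in when it is done.

Besides the shell and the picture viewer there is one more tool, called after "Request:" as name(argument=value, ...) on one line, values as JSON. send_rows: Moves the arm, as the interface text tells. Its arguments: {"type":"object","properties":{"translation":{"type":"array","items":{"type":"array","items":{"type":"number","minimum":-1,"maximum":1}}},"angular":{"type":"array","items":{"type":"array","items":{"type":"number","minimum":-1,"maximum":1}}},"fingers":{"type":"array","items":{"type":"number"}},"grip_force":{"type":"number"}},"required":["translation","angular","fingers"]}

```bash
mkdir -p pics; python3 - <<'E'
from bench import arm,cams
import cv2,pickle
print(arm.state())
d={}
for n in("top","scene"):
    c=cams.capture(n);d[n]=c;cv2.imwrite(f"pics/{n}0.png",cv2.resize(c["pixels"][:,:,::-1],(768,576)))
    print(n,c["fx"],c["fy"],c["cx"],c["cy"],c["R"],c["t"])
pickle.dump(d,open("c0.pkl","wb"))
print(arm.state()["clock"])
E
```

```text
{'clock': 0.0, 'qpos': array([ 9.49618208e-01,  3.13469291e-01,  1.49844530e+00, -3.27597262e-05,
        1.33098239e+00, -2.23387548e-01]), 'dq': array([ 0.00058952,  0.00123602, -0.00129081,  0.00179863, -0.00138896,
       -0.00078655]), 'effort': array([-1.94520573e-03, -4.12274587e+01, -2.59732264e+01, -3.21314556e-04,
        4.24287660e-03, -1.66056225e-05]), 'ee_pos': array([203.23526436, 483.78786735, 230.72210654]), 'orientation': array([-2.52774342e-04,  1.97582650e-01,  9.80286015e-01, -6.01395252e-04]), 'force': array([-1.02160859, -0.27804374, -0.14859512]), 'wrist_torque': array([ 0.01271198, -0.01482565, -0.01081064]), 'grip_force': 0.0, 'width': 85.29296763895985}
top 383.1654587402807 383.1654587402807 258.912265129963 194.67587117626124 [[-1.97626143e-04 -9.99999921e-01 -3.43938093e-04]
 [-9.80816358e-01  2.60880148e-04 -1.94933843e-01]
 [ 1.94933917e-01  2.98816084e-04 -9.80816333e-01]] [ -9.09538685 590.14241416 967.59597671]
scene 395.41147006317743 395.41147006317743 249.8969412791259 191.87410933399045 [[ 0.19673823  0.98038351  0.01192689]
 [ 0.5620218  -0.10279923 -0.82070934]
 [-0.80338382  0.16816808 -0.57122144]] [-112.36657413 -290.17770911 1391.84802686]
0.1
```

View pics/top0.png

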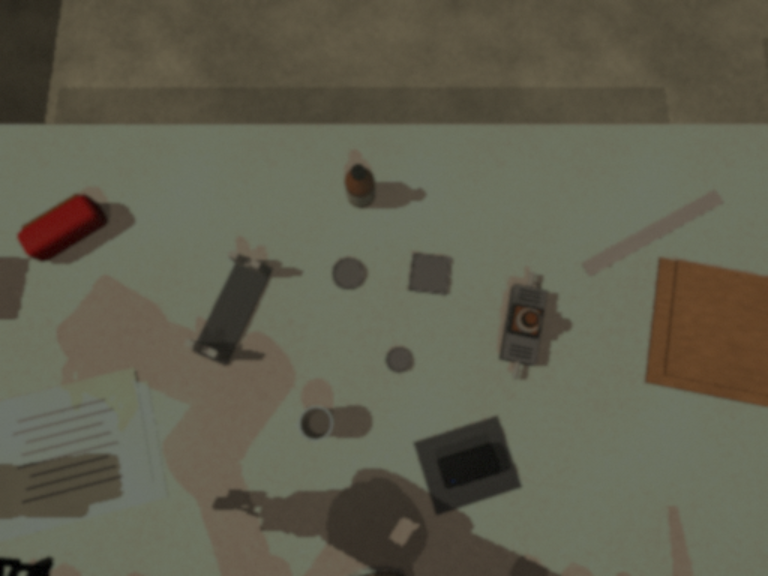

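View pics/scene0.png

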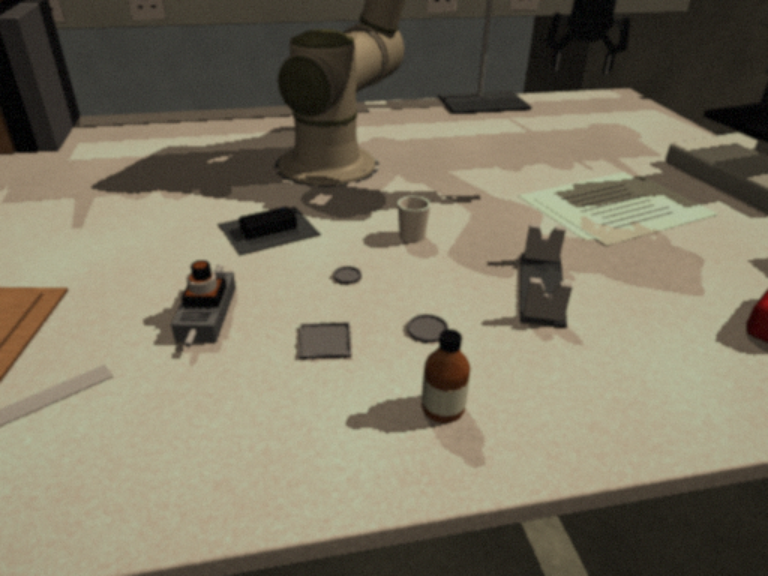

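The top view (768x576) shows the round tray at (349,273), square tray at (431,273), small tray at (399,359), stand from (253,265) to (213,352), lamp with stack at (523,322), bottle at (360,190), and beaker at (317,422). The scene view agrees. I'll measure these positions next.

```bash
cat > h.py <<'E'
import numpy as np,cv2,pickle
def ray(c,u,v,z,R=None,t=None):
    R=c["R"] if R is None else R; t=c["t"] if t is None else t
    R=np.array(R);t=np.array(t)
    d=R.T@np.array([(u-c["cx"])/c["fx"],(v-c["cy"])/c["fy"],1]); o=-R.T@t
    return o+d*(z-o[2])/d[2]
def proj(c,X):
    p=np.array(c["R"])@np.array(X,float)+np.array(c["t"]); return np.array([c["fx"]*p[0]/p[2]+c["cx"],c["fy"]*p[1]/p[2]+c["cy"]])
def quatR(q):
    from scipy.spatial.transform import Rotation as Ro
    return Ro.from_quat([q[1],q[2],q[3],q[0]]).as_matrix()
def wrist(cams,arm):
    s=arm.state();c=cams.capture("wrist")
    T=np.eye(4);T[:3,:3]=quatR(s["orientation"]);T[:3,3]=s["ee_pos"]
    W=np.linalg.inv(T@np.array(c["T_tool_cam"]));c["R"]=W[:3,:3];c["t"]=W[:3,3];return c
E
python3 - <<'E'
from h import *
d=pickle.load(open("c0.pkl","rb"));c=d["top"]
g=cv2.cvtColor(c["pixels"],cv2.COLOR_RGB2GRAY)
def seg(u,v,r,z,n):
    u,v,r=int(u/1.5),int(v/1.5),int(r/1.5)
    p=cv2.resize(g[v-r:v+r,u-r:u+r],None,fx=4,fy=4,interpolation=cv2.INTER_CUBIC)
    th,b=cv2.threshold(p,0,255,cv2.THRESH_BINARY_INV+cv2.THRESH_OTSU)
    cs,_=cv2.findContours(b,cv2.RETR_EXTERNAL,cv2.CHAIN_APPROX_NONE)
    k=max(cs,key=cv2.contourArea)
    P=np.array([ray(c,u-r+(q[0][0]-1.5)/4,v-r+(q[0][1]-1.5)/4,z)[:2] for q in k],np.float32)
    print(n,np.round(cv2.minAreaRect(P),1) if 0 else cv2.minAreaRect(P))
seg(349,273,28,7,"LR");seg(431,273,33,7,"SQ");seg(399,359,24,7,"SR")
for n,p,z in [("stand ends base",[(270,268)],8),("cheekA",[(253,262)],71),("cheekB",[(213,352)],71),("bottle",[(361,205)],0),("beaker",[(317,422)],70),("lamp pins",[(535,280),(519,372)],22),("small top",[(529,319)],108)]:
    for q in p: print(n,ray(c,q[0]/1.5,q[1]/1.5,z).round(0))
print(cams) if 0 else None
E
python3 - <<'E'
import cv2
a=cv2.imread("pics/top0.png")
import pickle;c=pickle.load(open("c0.pkl","rb"))["top"]["pixels"][:,:,::-1]
A=cv2.resize(c[160:250,120:190],None,fx=5,fy=5,interpolation=cv2.INTER_CUBIC);B=cv2.resize(c[170:260,320:390],None,fx=5,fy=5,interpolation=cv2.INTER_CUBIC)
cv2.imwrite("pics/crop0.png",cv2.convertScaleAbs(cv2.hconcat([A,B]),alpha=1.6))
E
```

```text
LR ((637.8097534179688, 64.8683090209961), (67.31594848632812, 63.222190856933594), 89.98509979248047)
SQ ((636.6966552734375, -88.147216796875), (81.39915466308594, 77.66793060302734), 83.09650421142578)
SR ((475.42498779296875, -28.042280197143555), (48.70317840576172, 51.78170394897461), 15.794877052307129)
stand ends base [646. 214.   8.]
cheekA [642. 232.  71.]
cheekB [482. 293.  71.]
bottle [774.  44.   0.]
beaker [364. 111.  70.]
lamp pins [ 620. -281.   22.]
lamp pins [ 451. -244.   22.]
small top [ 534. -246.  108.]
```

View pics/crop0.png

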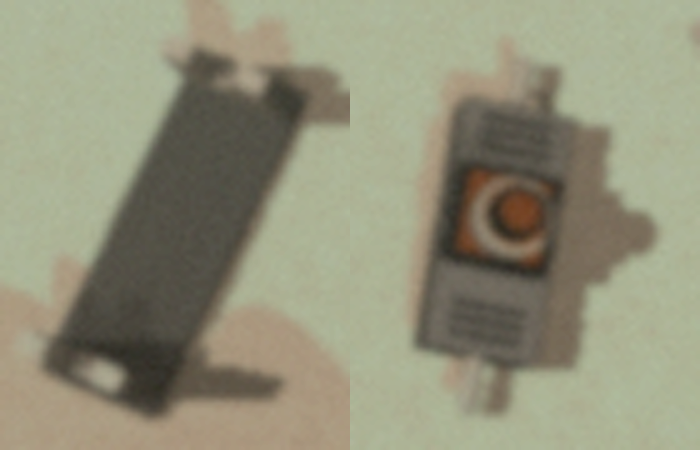

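The crop shows the stand (left) with its slot at both ends, and the lamp (right) with the stack near the middle and its long axis about -12° in the world frame. I'll move above the stack and look with the wrist camera.

Request:
send_rows(translation=[[-0.94,-0.888,0],[-0.94,-0.888,0],[-0.94,-0.888,0],[-0.94,-0.888,0],[-0.94,-0.888,0]], angular=[[0,0,0],[0,0,0],[0,0,0],[0,0,0],[0,0,0]], fingers=[0,0,0,0,0], grip_force=30)

```text
clock: 0.52
ee_pos: [268.8, 334.7, 231.0]
orientation: [-0.0, 0.197, 0.98, -0.0]
force: [1.4, -0.5, 0.1]
width: 85.4
grip_force: 0.0
```

Request:
send_rows(translation=[[-0.94,-0.888,0],[-0.94,-0.888,0],[-0.94,-0.888,0],[-0.94,-0.888,0],[-0.94,-0.888,0]], angular=[[0,0,0],[0,0,0],[0,0,0],[0,0,0],[0,0,0]], fingers=[0,0,0,0,0])

```text
clock: 0.93
ee_pos: [334.2, 186.8, 231.2]
orientation: [-0.0, 0.197, 0.98, -0.0]
force: [0.4, 0.4, 0.3]
width: 85.2
grip_force: 0.0
```

Request:
send_rows(translation=[[-0.94,-0.888,0],[-0.94,-0.888,0],[-0.94,-0.888,0],[-0.94,-0.888,0],[-0.94,-0.888,0]], angular=[[0,0,0],[0,0,0],[0,0,0],[0,0,0],[0,0,0]], fingers=[0,0,0,0,0])

```text
clock: 1.35
ee_pos: [399.6, 38.8, 231.2]
orientation: [-0.0, 0.198, 0.98, 0.0]
force: [0.3, 1.0, 0.3]
width: 85.3
grip_force: 0.0
```

Request:
send_rows(translation=[[-0.94,-0.888,0],[-0.94,-0.888,0],[-0.94,-0.888,0],[-0.94,-0.888,0],[-0.94,-0.888,0]], angular=[[0,0,0],[0,0,0],[0,0,0],[0,0,0],[0,0,0]], fingers=[0,0,0,0,0])

```text
clock: 1.77
ee_pos: [464.9, -109.0, 231.0]
orientation: [-0.0, 0.198, 0.98, 0.0]
force: [0.5, 1.1, 0.3]
width: 85.0
grip_force: 0.0
```

Request:
send_rows(translation=[[-0.94,-0.888,0],[-0.94,-0.888,0],[-0.94,-0.888,0],[-0.94,-0.888,0],[-0.94,-0.888,0]], angular=[[0,0,0],[0,0,0],[0,0,0],[0,0,0],[0,0,0]], fingers=[0,0,0,0,0])

```text
clock: 2.18
ee_pos: [530.3, -256.7, 230.8]
orientation: [-0.0, 0.198, 0.98, 0.0]
force: [1.1, -0.1, 0.5]
width: 85.5
grip_force: 0.0
```

Request:
send_rows(translation=[[0,0,0],[0,0,0],[0,0,0],[0,0,0],[0,0,0]], angular=[[0,0,-0.7],[0,0,-0.7],[0,0,-0.7],[0,0,0],[0,0,0]], fingers=[0,0,0,0,0])

```text
clock: 2.6
ee_pos: [529.9, -255.2, 231.0]
orientation: [-0.0, 0.108, 0.994, 0.0]
force: [0.2, 0.4, 0.1]
width: 85.5
grip_force: 0.0
```

```bash
python3 - <<'E'
from bench import arm,cams
from h import *
s=arm.state();print(s["clock"],s["ee_pos"],s["orientation"],s["qpos"])
c=wrist(cams,arm);pickle.dump(c,open("w1.pkl","wb"));print(c["T_tool_cam"],c["fx"])
cv2.imwrite("pics/w1.png",cv2.convertScaleAbs(cv2.resize(c["pixels"][:,:,::-1],(768,576)),alpha=1.5))
E
```

```text
2.6 [ 529.92116262 -255.17322742  230.99357998] [-2.81576402e-04  1.07957272e-01  9.94155484e-01  1.47242437e-04] [-6.47794682e-01  4.54227749e-01  1.29622470e+00 -3.73143342e-05
  1.39177464e+00 -2.00224818e+00]
[[ 1.07541579e-03 -9.51448630e-01 -3.07805698e-01  7.93663452e+01]
 [ 9.99999421e-01  1.03585549e-03  2.91911013e-04  8.12244198e-02]
 [ 4.11038900e-05 -3.07805833e-01  9.51449193e-01 -1.42818239e+02]
 [ 0.00000000e+00  0.00000000e+00  0.00000000e+00  1.00000000e+00]] 281.0478301965983
```

View pics/w1.png

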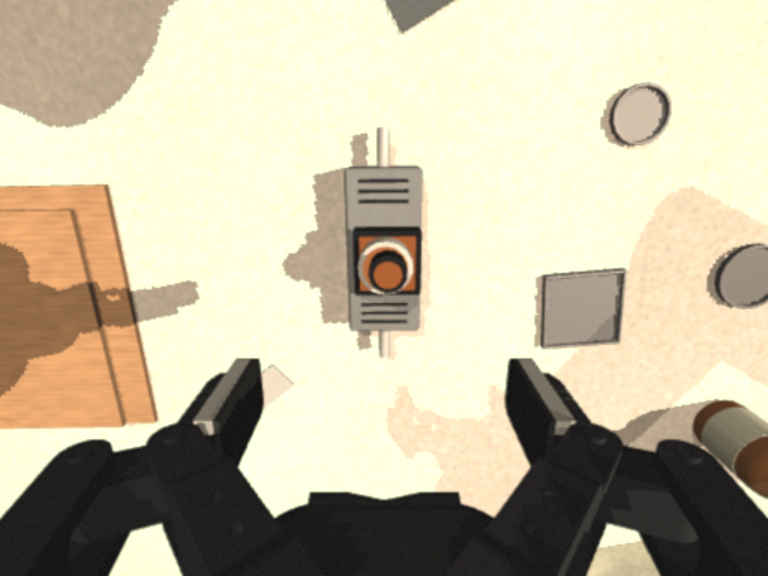

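The wrist view is sharp. The small filter top is at (388,272), the large ring at about (386,267), the square at (387,261), lamp top corners at (347,168), (422,167), (419,330) and (350,330), the square tray at (582,308), the small tray at (640,114), and the large tray at the right edge near (745,275).

```bash
python3 - <<'E'
from h import *
c=pickle.load(open("w1.pkl","rb"))
r=lambda p,z:ray(c,p[0]/1.5-.17,p[1]/1.5-.17,z)[:2].round(1)
print("small",r((388,272),90),"large",r((386,267),70))
sq=[(355,229),(420,229),(420,294),(355,294)];q=[r(p,52) for p in sq];print("sq",q,np.mean(q,0))
lm=[(347,168),(422,167),(419,330),(350,330)];q=[r(p,34) for p in lm];print("lamp",q,np.mean(q,0), np.degrees(np.arctan2(*( (q[0]+q[1]-q[2]-q[3])[::-1]))))
print("pins",r((383,128),27),r((385.5,357),27))
st=[(541,275),(625,269),(619,344),(542,347)];q=[r(p,7) for p in st];print("SQtray",q,np.mean(q,0))
print("SRtray",r((640,114),7),"LRtray",r((746,275),7))
R=c["R"];print(quatR([0,.10796,.99416,0]).round(3))
E
```

```text
small [ 537.1 -253.6] large [ 539.  -255.3]
sq [array([ 509.1, -273.2]), array([ 519.8, -224.2]), array([ 572.3, -234.2]), array([ 561. , -285.7])] [ 540.55  -254.325]
lamp [array([ 464.1, -270. ]), array([ 475.9, -212.7]), array([ 611.9, -241.2]), array([ 598.9, -300.6])] [ 537.7   -256.125] 167.6886793347521
pins [ 441.2 -236.2] [ 635.2 -276.4]
SQtray [array([ 594.5, -122.5]), array([605.1, -47.5]), array([680.1, -56.2]), array([ 667.5, -128.9])] [636.8   -88.775]
SRtray [474.6 -30.1] LRtray [634.4  60. ]
[[-0.977  0.215  0.   ]
 [ 0.215  0.977  0.   ]
 [ 0.     0.    -1.   ]]
```

Request:
send_rows(translation=[[-0.28,0.12,1],[0,0,1],[0,0,1],[0,0,1],[0,0,1]], angular=[[0,0,0],[0,0,0],[0,0,0],[0,0,0],[0,0,0]], fingers=[0,0,0,0,0])

```text
clock: 3.07
ee_pos: [537.4, -253.6, 105.2]
orientation: [0.0, 0.108, 0.994, -0.0]
force: [0.8, -0.8, 0.4]
width: 85.4
grip_force: 0.0
```

Request:
send_rows(translation=[[0,0,0.7],[0,0,0.5],[0,0,0],[0,0,0],[0,0,0]], angular=[[0,0,0],[0,0,0],[0,0,0],[0,0,0],[0,0,0]], fingers=[0,0,0.5,0.5,0.5])

```text
clock: 3.48
ee_pos: [538.0, -254.1, 77.4]
orientation: [0.001, 0.107, 0.994, -0.0]
force: [-0.2, 0.3, 0.6]
width: 51.8
grip_force: 0.0
```

Request:
send_rows(translation=[[0,0,0],[0,0,0],[0,0,0],[0,0,0],[0,0,0]], angular=[[0,0,0],[0,0,0],[0,0,0],[0,0,0],[0,0,0]], fingers=[0.6,0.65,0.7,0.75,0.8])

```text
clock: 3.9
ee_pos: [537.8, -254.1, 77.4]
orientation: [0.001, 0.107, 0.994, -0.0]
force: [-1.3, 0.3, 6.8]
width: 26.6
grip_force: 29.4
```

```bash
python3 - <<'E'
from bench import arm,cams
from h import *
s=arm.state();print(s["clock"],s["ee_pos"],s["width"],s["grip_force"])
c=wrist(cams,arm)
cv2.imwrite("pics/w2.png",cv2.convertScaleAbs(cv2.resize(c["pixels"][:,:,::-1],(768,576)),alpha=1.5))
E
```

```text
3.9 [ 537.84777685 -254.05257076   77.36287932] 26.64653663237047 29.391380846500397
```

View pics/w2.png

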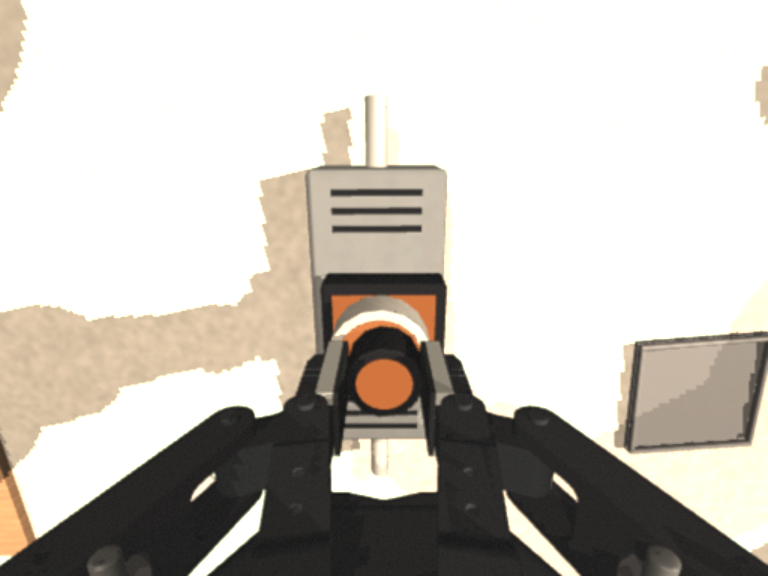

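Request:
send_rows(translation=[[0,0,-0.3],[0,0,-0.8],[0,0,-1],[0.44,0.825,-0.2],[0.44,0.825,0]], angular=[[0,0,0],[0,0,0],[0,0,0],[0,0,0],[0,0,0]], fingers=[0.8,0.8,0.8,0.8,0.8])

```text
clock: 4.37
ee_pos: [525.3, -209.4, 136.1]
orientation: [0.002, 0.108, 0.994, -0.001]
force: [0.8, 0.8, -0.3]
width: 26.3
grip_force: 29.6
```

Request:
send_rows(translation=[[0.44,0.825,0],[0.44,0.825,0],[0.44,0.825,0],[0.44,0.825,0],[0.44,0.825,0]], angular=[[0,0,0],[0,0,0],[0,0,0],[0,0,0],[0,0,0]], fingers=[0.8,0.8,0.8,0.8,0.8])

```text
clock: 4.78
ee_pos: [492.6, -95.3, 134.3]
orientation: [0.0, 0.107, 0.994, -0.0]
force: [0.2, -0.4, -0.7]
width: 26.3
grip_force: 29.6
```

Request:
send_rows(translation=[[0.44,0.825,0],[0.44,0.825,0],[0.44,0.825,0],[0,0,0.4],[0,0,0]], angular=[[0,0,0],[0,0,0],[0,0,0],[0,0,0],[0,0,0]], fingers=[0.8,0.8,0.8,0.8,0.8])

```text
clock: 5.2
ee_pos: [473.3, -28.1, 123.0]
orientation: [-0.001, 0.106, 0.994, 0.0]
force: [0.0, 0.2, -0.0]
width: 26.9
grip_force: 29.6
```

```bash
python3 - <<'E'
from bench import arm,cams
from h import *
s=arm.state();print(s["clock"],s["ee_pos"],s["width"],s["grip_force"])
c=wrist(cams,arm);pickle.dump(c,open("w3.pkl","wb"))
cv2.imwrite("pics/w3.png",cv2.convertScaleAbs(cv2.resize(c["pixels"][:,:,::-1],(768,576)),alpha=1.3))
for n,X in [("SR",(475,-29,7)),("SQ",(637,-88.5,7)),("LR",(636,62,7))]: print(n,proj(c,X)*1.5)
E
```

```text
5.2 [473.26649538 -28.09956127 122.99976031] 26.90561270691274 29.64415669441223
SR [382.53366567 275.9761081 ]
SQ [351.29494387 488.40109207]
LR [547.73100701 453.33278676]
```

View pics/w3.png

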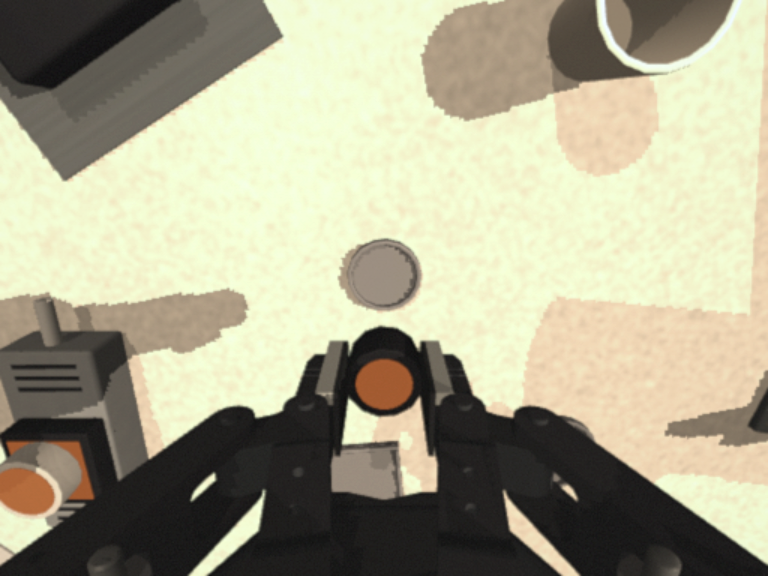

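The small filter is held level. The tray appears at (384,274), within a millimetre or two of the prediction. I'll lower it.

Request:
send_rows(translation=[[-0.02,0,1],[0,0,1],[0,0,1],[0,0,0.8],[0,0,0.4]], angular=[[0,0,0],[0,0,0],[0,0,0],[0,0,0],[0,0,0]], fingers=[0.8,0.8,0.8,0.8,0.8])

```text
clock: 5.67
ee_pos: [473.8, -29.7, 16.8]
orientation: [-0.001, 0.108, 0.994, 0.0]
force: [0.2, -0.4, -0.2]
width: 26.4
grip_force: 29.6
```

Request:
send_rows(translation=[[0,0,0.16],[0,0,0.06],[0,0,0],[0,0,0]], angular=[[0,0,0],[0,0,0],[0,0,0],[0,0,0]], fingers=[0.8,0.8,0.8,0.8])

```text
clock: 6.0
ee_pos: [475.1, -29.3, 14.3]
orientation: [0.001, 0.107, 0.994, -0.0]
force: [0.2, -0.6, 0.3]
width: 26.4
grip_force: 29.6
```

Request:
send_rows(translation=[[0,0,0.08],[0,0,0.05],[0,0,0],[0,0,0]], angular=[[0,0,0],[0,0,0],[0,0,0],[0,0,0]], fingers=[0.8,0.8,0.8,0.8])

```text
clock: 6.33
ee_pos: [474.7, -29.1, 10.4]
orientation: [0.0, 0.107, 0.994, -0.0]
force: [-0.1, -0.0, 2.8]
width: 26.4
grip_force: 29.9
```

Request:
send_rows(translation=[[0,0,0],[0,0,0],[0,0,0],[0,0,0],[0,0,-0.3]], angular=[[0,0,0],[0,0,0],[0,0,0],[0,0,0],[0,0,0]], fingers=[0.55,0.45,0.2,0,0])

```text
clock: 6.75
ee_pos: [473.7, -28.7, 16.8]
orientation: [-0.001, 0.107, 0.994, 0.0]
force: [-0.7, -0.1, -0.2]
width: 80.5
grip_force: 0.0
```

Request:
send_rows(translation=[[0,0,-0.7],[0,0,-1],[0,0,-1],[0,0,-1],[-0.446,-0.829,0]], angular=[[0,0,0],[0,0,0],[0,0,0],[0,0,0],[0,0,0]], fingers=[0,0,0,0,0])

```text
clock: 7.17
ee_pos: [482.1, -50.1, 114.8]
orientation: [0.003, 0.106, 0.994, -0.0]
force: [0.8, -0.3, 0.6]
width: 85.7
grip_force: 0.0
```

Request:
send_rows(translation=[[-0.446,-0.829,0],[-0.446,-0.829,0],[-0.446,-0.829,0],[-0.446,-0.829,0],[-0.446,-0.829,0]], angular=[[0,0,0],[0,0,0],[0,0,0],[0,0,0],[0,0,0]], fingers=[0,0,0,0,0])

```text
clock: 7.58
ee_pos: [513.5, -165.8, 110.7]
orientation: [0.0, 0.107, 0.994, -0.0]
force: [-0.0, -0.1, -0.0]
width: 85.6
grip_force: 0.0
```

Request:
send_rows(translation=[[-0.446,-0.829,0],[-0.446,-0.829,0],[-0.446,-0.829,0],[-0.446,-0.829,0],[0,0,0]], angular=[[0,0,0],[0,0,0],[0,0,0],[0,0,0],[0,0,0]], fingers=[0,0,0,0,0])

```text
clock: 8.0
ee_pos: [539.6, -258.8, 110.5]
orientation: [0.001, 0.108, 0.994, -0.001]
force: [-0.2, -0.3, 0.3]
width: 85.6
grip_force: 0.0
```

```bash
python3 - <<'E'
from bench import arm,cams
from h import *
s=arm.state();print(s["clock"],s["ee_pos"],s["width"],s["grip_force"])
c=wrist(cams,arm);pickle.dump(c,open("w4.pkl","wb"))
cv2.imwrite("pics/w4.png",cv2.convertScaleAbs(cv2.resize(c["pixels"][:,:,::-1],(768,576)),alpha=1.2))
for n,X in [("large",(539,-255.3,70)),("sq",(540.5,-254.3,52))]: print(n,proj(c,X)*1.5)
E
```

```text
8.0 [ 539.62990029 -258.75707312  110.47730439] 85.593068494212 0.0
large [390.25300127 317.1018251 ]
sq [392.29616465 305.5003954 ]
```

View pics/w4.png

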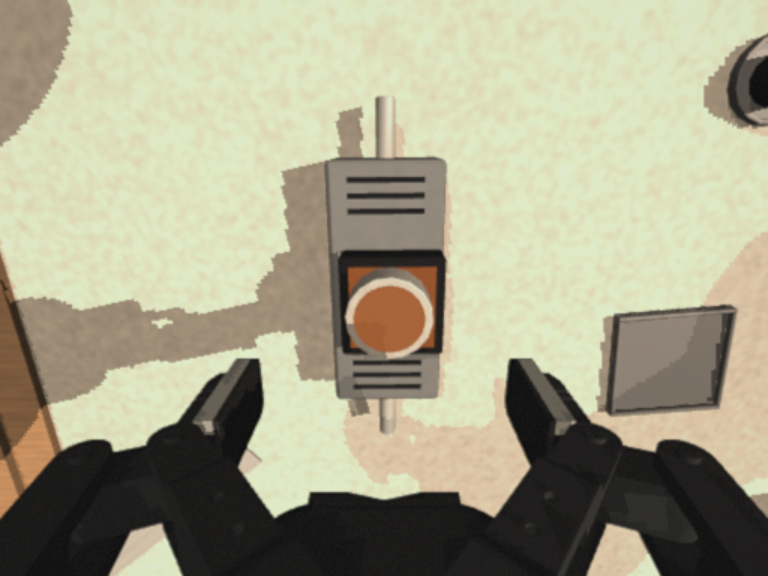

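The large filter is at (390,317), exactly where predicted and still centred on the square. The small filter stands in its tray at upper right.

Request:
send_rows(translation=[[0,0.1,1],[0,0,0.8],[0,0,0.32],[0,0,0],[0,0,0]], angular=[[0,0,0],[0,0,0],[0,0,0],[0,0,0],[0,0,0]], fingers=[0,0,0,0.35,0.4])

```text
clock: 8.47
ee_pos: [540.0, -252.4, 57.8]
orientation: [0.0, 0.107, 0.994, -0.0]
force: [-0.3, -0.3, 0.1]
width: 64.1
grip_force: 0.0
```

Request:
send_rows(translation=[[0,0,0],[0,0,0],[0,0,0],[0,0,0],[0,0,0]], angular=[[0,0,0],[0,0,0],[0,0,0],[0,0,0],[0,0,0]], fingers=[0.42,0.46,0.5,0.55,0.65])

```text
clock: 8.88
ee_pos: [540.2, -253.1, 58.3]
orientation: [0.001, 0.107, 0.994, -0.001]
force: [-1.4, 0.0, 5.2]
width: 40.4
grip_force: 29.7
```

Request:
send_rows(translation=[[0,0,-0.3],[0,0,-0.8],[0,0,-1],[-0.074,0.5,-0.2],[-0.074,0.94,0]], angular=[[0,0,0],[0,0,0],[0,0,0],[0,0,0],[0,0,0]], fingers=[0.65,0.65,0.65,0.65,0.65])

```text
clock: 9.3
ee_pos: [551.8, -219.7, 116.8]
orientation: [0.002, 0.108, 0.994, -0.001]
force: [0.2, 0.8, -1.7]
width: 40.5
grip_force: 30.5
```

Request:
send_rows(translation=[[-0.074,0.94,0],[-0.074,0.94,0],[-0.074,0.94,0],[-0.074,0.94,0],[-0.074,0.94,0]], angular=[[0,0,0],[0,0,0],[0,0,0],[0,0,0],[0,0,0]], fingers=[0.65,0.65,0.65,0.65,0.65])

```text
clock: 9.72
ee_pos: [585.2, -103.6, 114.3]
orientation: [-0.0, 0.107, 0.994, 0.0]
force: [0.3, -1.1, 0.3]
width: 40.6
grip_force: 30.5
```

Request:
send_rows(translation=[[-0.074,0.94,0],[-0.074,0.94,0],[-0.074,0.94,0],[-0.074,0.94,0],[-0.074,0.94,0]], angular=[[0,0,0],[0,0,0],[0,0,0],[0,0,0],[0,0,0]], fingers=[0.65,0.65,0.65,0.65,0.65])

```text
clock: 10.13
ee_pos: [619.1, 9.3, 114.3]
orientation: [-0.0, 0.107, 0.994, 0.0]
force: [0.0, 0.7, -0.6]
width: 40.3
grip_force: 30.5
```

Request:
send_rows(translation=[[-0.074,0.94,0],[-0.074,0.7,0],[0,0,0]], angular=[[0,0,0],[0,0,0],[0,0,0]], fingers=[0.65,0.65,0.65])

```text
clock: 10.38
ee_pos: [631.6, 50.4, 114.2]
orientation: [-0.0, 0.105, 0.994, 0.0]
force: [-0.4, -0.6, -0.9]
width: 40.6
grip_force: 30.5
```

```bash
python3 - <<'E'
from bench import arm,cams
from h import *
s=arm.state();print(s["clock"],s["ee_pos"],s["width"],s["grip_force"])
c=wrist(cams,arm);pickle.dump(c,open("w5.pkl","wb"))
cv2.imwrite("pics/w5.png",cv2.convertScaleAbs(cv2.resize(c["pixels"][:,:,::-1],(768,576)),alpha=1.2))
for n,X in [("LR",(636,62,7))]: print(n,proj(c,X)*1.5)
E
```

```text
10.3833 [631.61460555  50.42136693 114.18412586] 40.60570386595677 30.53809940814972
LR [402.808759   279.98912289]
```

View pics/w5.png

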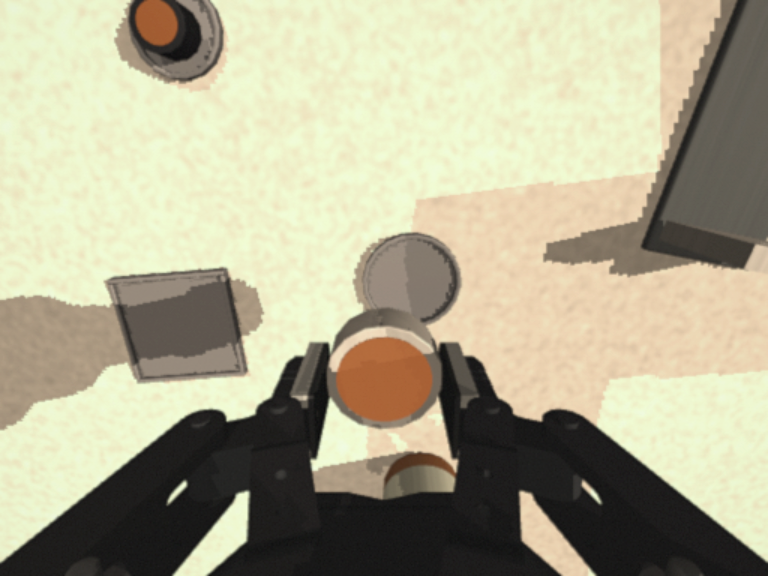

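The large tray is centred at (411,279), so the filter needs about 17 mm along tool y. The small filter sits in its tray at upper left and the bottle is at bottom centre.

Request:
send_rows(translation=[[-0.04,0.67,0.3],[0,0,1],[0,0,1],[0,0,1],[0,0,0.7]], angular=[[0,0,0],[0,0,0],[0,0,0],[0,0,0],[0,0,0]], fingers=[0.65,0.65,0.65,0.65,0.65])

```text
clock: 10.85
ee_pos: [634.8, 62.1, 12.1]
orientation: [-0.001, 0.107, 0.994, -0.0]
force: [0.3, -0.1, -1.3]
width: 40.3
grip_force: 30.6
```

Request:
send_rows(translation=[[0,0,0.1],[0,0,0.07],[0,0,0.05],[0,0,0],[0,0,0]], angular=[[0,0,0],[0,0,0],[0,0,0],[0,0,0],[0,0,0]], fingers=[0.65,0.65,0.65,0.65,0.65])

```text
clock: 11.27
ee_pos: [636.5, 62.6, 10.2]
orientation: [0.001, 0.107, 0.994, 0.0]
force: [0.7, -0.6, -0.8]
width: 40.4
grip_force: 32.4
```

Request:
send_rows(translation=[[0,0.08,0],[0,0,0.06],[0,0,0.04],[0,0,0]], angular=[[0,0,0],[0,0,0],[0,0,0],[0,0,0]], fingers=[0.65,0.65,0.65,0.65])

```text
clock: 11.6
ee_pos: [637.0, 64.9, 8.3]
orientation: [0.001, 0.107, 0.994, 0.0]
force: [-3.4, 0.5, 11.7]
width: 40.5
grip_force: 33.5
```

```bash
python3 - <<'E'
from bench import arm,cams
from h import *
s=arm.state();print(s["clock"],s["ee_pos"],s["width"],s["force"])
c=wrist(cams,arm);pickle.dump(c,open("w6.pkl","wb"))
cv2.imwrite("pics/w6.png",cv2.convertScaleAbs(cv2.resize(c["pixels"][150:330,160:360,::-1],(800,720))[:600],alpha=1.2))
E
```

```text
11.6 [637.02737198  64.91688574   8.31878137] 40.45703060535345 [-3.36985609  0.45091473 11.6609931 ]
```

View pics/w6.png

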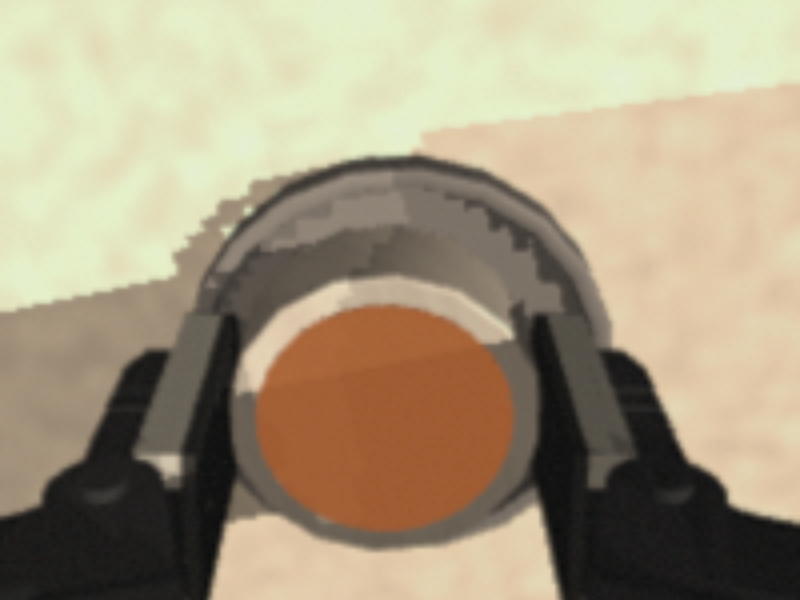

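The filter centre (386) is about 3 mm short of the tray centre (404), and it's touching the floor. I'll lift it slightly, nudge it over, and release.

Request:
send_rows(translation=[[0,0,-0.08],[0,0.12,0],[0,0,0],[0,0,0.04],[0,0,0]], angular=[[0,0,0],[0,0,0],[0,0,0],[0,0,0],[0,0,0]], fingers=[0.65,0.65,0.65,0.65,0.65])

```text
clock: 12.07
ee_pos: [637.2, 68.0, 8.3]
orientation: [0.0, 0.107, 0.994, 0.0]
force: [-2.7, 2.4, 9.3]
width: 40.6
grip_force: 33.2
```

Request:
send_rows(translation=[[0,0,0],[0,0,0],[0,0,0],[0,0,0],[0,0,-0.3]], angular=[[0,0,0],[0,0,0],[0,0,0],[0,0,0],[0,0,0]], fingers=[0.4,0.3,0.15,0,0])

```text
clock: 12.48
ee_pos: [636.2, 67.6, 13.7]
orientation: [-0.001, 0.107, 0.994, -0.0]
force: [0.8, -0.2, -0.4]
width: 85.4
grip_force: 0.0
```

Request:
send_rows(translation=[[0,0,-0.7],[0,0,-1],[0,0,-1],[0,0,-1],[0.074,-0.5,0]], angular=[[0,0,0],[0,0,0],[0,0,0],[0,0,0],[0,0,0]], fingers=[0,0,0,0,0])

```text
clock: 12.9
ee_pos: [635.1, 56.9, 113.5]
orientation: [0.005, 0.106, 0.994, 0.0]
force: [0.4, -0.0, 0.5]
width: 85.4
grip_force: 0.0
```

Request:
send_rows(translation=[[0.074,-0.94,0],[0.074,-0.94,0],[0.074,-0.94,0],[0.074,-0.94,0],[0.074,-0.94,0]], angular=[[0,0,0],[0,0,0],[0,0,0],[0,0,0],[0,0,0]], fingers=[0,0,0,0,0])

```text
clock: 13.32
ee_pos: [597.9, -58.3, 107.6]
orientation: [-0.0, 0.107, 0.994, -0.0]
force: [0.4, 0.0, -0.1]
width: 85.3
grip_force: 0.0
```

Request:
send_rows(translation=[[0.074,-0.94,0],[0.074,-0.94,0],[0.074,-0.94,0],[0.074,-0.94,0],[0.074,-0.94,0]], angular=[[0,0,0],[0,0,0],[0,0,0],[0,0,0],[0,0,0]], fingers=[0,0,0,0,0])

```text
clock: 13.73
ee_pos: [563.8, -171.1, 107.6]
orientation: [-0.0, 0.107, 0.994, 0.0]
force: [0.8, -1.1, 0.4]
width: 85.6
grip_force: 0.0
```

Request:
send_rows(translation=[[0.074,-0.94,0],[0.074,-0.94,0],[0.074,-0.94,0],[0,-0.3,0],[0,0,0]], angular=[[0,0,0],[0,0,0],[0,0,0],[0,0,0],[0,0,0]], fingers=[0,0,0,0,0])

```text
clock: 14.15
ee_pos: [541.9, -246.5, 107.5]
orientation: [-0.0, 0.108, 0.994, -0.0]
force: [0.8, 0.5, -0.3]
width: 84.9
grip_force: 0.0
```

Request:
send_rows(translation=[[0,-0.3,0.8],[0,0,1],[0,0,0.8],[0,0,0.2],[0,0,0]], angular=[[0,0,0],[0,0,0],[0,0,0],[0,0,0],[0,0,0]], fingers=[0,0,0,0,0.2])

```text
clock: 14.57
ee_pos: [540.6, -250.8, 36.4]
orientation: [-0.001, 0.107, 0.994, 0.001]
force: [-0.9, -0.4, 0.6]
width: 75.7
grip_force: 0.0
```

Request:
send_rows(translation=[[0,0,0],[0,0,0],[0,0,0],[0,0,0],[0,0,0]], angular=[[0,0,0],[0,0,0],[0,0,0],[0,0,0],[0,0,0]], fingers=[0.27,0.31,0.35,0.4,0.5])

```text
clock: 14.98
ee_pos: [541.6, -252.6, 39.2]
orientation: [0.001, 0.107, 0.994, -0.001]
force: [-0.2, 1.0, 5.9]
width: 52.8
grip_force: 31.8
```

Request:
send_rows(translation=[[0,0,-0.3],[0,0,-0.7],[0,0,-0.8],[-0.29,0.904,-0.2],[-0.29,0.904,0]], angular=[[0,0,0],[0,0,0],[0,0,0],[0,0,0],[0,0,0]], fingers=[0.5,0.5,0.5,0.5,0.5])

```text
clock: 15.4
ee_pos: [565.5, -211.9, 90.3]
orientation: [0.002, 0.108, 0.994, -0.001]
force: [0.4, 0.8, -2.3]
width: 52.8
grip_force: 32.1
```

Request:
send_rows(translation=[[-0.29,0.904,0],[-0.29,0.904,0],[-0.29,0.904,0],[-0.29,0.904,0],[-0.29,0.904,0]], angular=[[0,0,0],[0,0,0],[0,0,0],[0,0,0],[0,0,0]], fingers=[0.5,0.5,0.5,0.5,0.5])

```text
clock: 15.82
ee_pos: [624.7, -107.3, 88.3]
orientation: [0.0, 0.107, 0.994, -0.0]
force: [-0.0, -0.5, -0.4]
width: 53.2
grip_force: 32.1
```

Request:
send_rows(translation=[[-0.29,0.904,0],[0,0,0],[0,0,0],[0,0,0]], angular=[[0,0,0],[0,0,-0.5],[0,0,-0.5],[0,0,0]], fingers=[0.5,0.5,0.5,0.5])

```text
clock: 16.15
ee_pos: [636.2, -87.4, 88.1]
orientation: [0.0, 0.062, 0.998, -0.0]
force: [-0.1, 1.0, -0.4]
width: 53.0
grip_force: 32.1
```

```bash
python3 - <<'E'
from bench import arm,cams
from h import *
s=arm.state();print(s["clock"],s["ee_pos"],s["width"],s["grip_force"])
c=wrist(cams,arm);pickle.dump(c,open("w7.pkl","wb"))
cv2.imwrite("pics/w7.png",cv2.convertScaleAbs(cv2.resize(c["pixels"][:,:,::-1],(768,576)),alpha=1.2))
for n,X in [("SQ",(636.8,-88.5,7)),("LR",(636.5,67.5,7))]: print(n,proj(c,X)*1.5)
E
```

```text
16.15 [636.16068776 -87.4482463   88.10079741] 53.01251078066712 32.09228575229645
SQ [381.52562559 292.31879634]
LR [663.10439878 258.74235948]
```

View pics/w7.png

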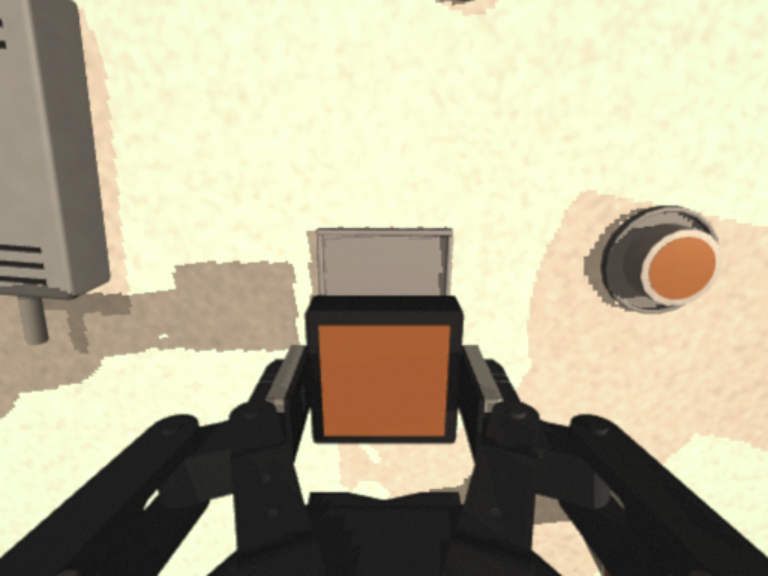

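The square tray spans columns 318–453, so it's centred under the filter and parallel to it. The large filter lies in its tray at right.

Request:
send_rows(translation=[[0,0,1],[0,0,1],[0,0,0.8],[0,0,0.2],[0,0,0.08]], angular=[[0,0,0],[0,0,0],[0,0,0],[0,0,0],[0,0,0]], fingers=[0.5,0.5,0.5,0.5,0.5])

```text
clock: 16.62
ee_pos: [635.6, -88.0, 9.9]
orientation: [-0.001, 0.064, 0.998, 0.0]
force: [-0.7, -0.3, -0.5]
width: 52.7
grip_force: 32.1
```

Request:
send_rows(translation=[[0,0,0.06],[0,0,0.04],[0,0,0],[0,0,0]], angular=[[0,0,0],[0,0,0],[0,0,0],[0,0,0]], fingers=[0.5,0.5,0.5,0.5])

```text
clock: 16.95
ee_pos: [636.5, -88.1, 9.0]
orientation: [0.001, 0.064, 0.998, -0.0]
force: [0.0, 0.2, -1.8]
width: 53.2
grip_force: 32.1
```

Request:
send_rows(translation=[[0,0,0.06],[0,0,0],[0,0,0]], angular=[[0,0,0],[0,0,0],[0,0,0]], fingers=[0.5,0.5,0.5])

```text
clock: 17.2
ee_pos: [636.6, -88.1, 8.2]
orientation: [0.001, 0.064, 0.998, -0.0]
force: [-3.9, 0.8, 8.3]
width: 53.0
grip_force: 33.0
```

Request:
send_rows(translation=[[0,0,0],[0,0,0],[0,0,0],[0,0,-0.3],[0,0,-0.8]], angular=[[0,0,0],[0,0,0],[0,0,0],[0,0,0],[0,0,0]], fingers=[0.35,0.2,0,0,0])

```text
clock: 17.62
ee_pos: [634.6, -87.5, 32.2]
orientation: [-0.002, 0.064, 0.998, 0.001]
force: [-0.4, -0.3, -0.5]
width: 85.3
grip_force: 0.0
```

Request:
send_rows(translation=[[0,0,-1],[0,0,-1],[0,0,-1],[0.3,-0.926,-1],[0.3,-0.926,0]], angular=[[0,0,0],[0,0,0.5],[0,0,0.5],[0,0,0],[0,0,0]], fingers=[0,0,0,0,0])

```text
clock: 18.03
ee_pos: [613.4, -130.4, 139.9]
orientation: [0.004, 0.106, 0.994, -0.001]
force: [0.7, -0.4, 0.5]
width: 85.4
grip_force: 0.0
```

Request:
send_rows(translation=[[0.3,-0.926,0],[0.3,-0.926,0],[0.3,-0.926,0],[0.3,-0.926,0],[0.3,-0.926,0]], angular=[[0,0,0],[0,0,0],[0,0,0],[0,0,0],[0,0,0]], fingers=[0,0,0,0,0])

```text
clock: 18.45
ee_pos: [549.6, -236.1, 134.7]
orientation: [0.0, 0.107, 0.994, -0.0]
force: [-0.6, 0.6, -0.7]
width: 85.3
grip_force: 0.0
```

Request:
send_rows(translation=[[0.3,-0.926,0],[0,0,0],[0,0,0],[0,0,0]], angular=[[0,0,0],[0,0,0],[0,0,0],[0,0,0]], fingers=[0,0,0,0])

```text
clock: 18.78
ee_pos: [538.3, -255.6, 134.4]
orientation: [0.0, 0.107, 0.994, 0.0]
force: [0.2, -0.9, -0.2]
width: 85.4
grip_force: 0.0
```

```bash
python3 - <<'E'
from bench import arm,cams
from h import *
s=arm.state();print(s["clock"],s["ee_pos"],s["orientation"])
c=wrist(cams,arm);pickle.dump(c,open("w8.pkl","wb"))
cv2.imwrite("pics/w8.png",cv2.convertScaleAbs(cv2.resize(c["pixels"][:,:,::-1],(768,576)),alpha=1.2))
for n,X in [("lamp",(538,-256,34))]: print(n,proj(c,X)*1.5)
c=cams.capture("top");pickle.dump(c,open("t8.pkl","wb"))
E
```

```text
18.7833 [ 538.33467019 -255.63678264  134.39510445] [2.05773195e-04 1.06993871e-01 9.94259658e-01 3.27243808e-05]
lamp [382.60830558 280.00203265]
```

View pics/w8.png

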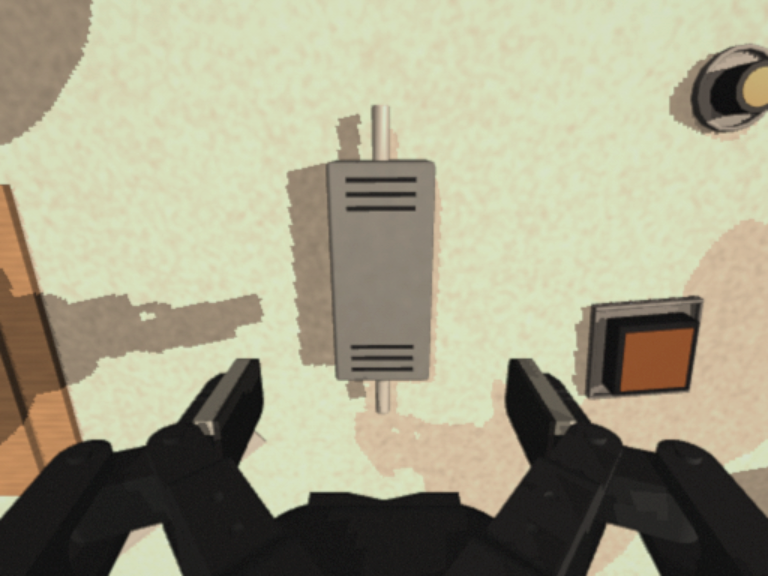

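The lamp is bare and unmoved: top edge at row 161 (columns 328–434), bottom edge at row 378 (336–430), pin ends at (381,105) and (384,412). The square filter is in its tray.

```bash
python3 - <<'E'
from h import *
c=pickle.load(open("w8.pkl","rb"))
r=lambda p,z:ray(c,p[0]/1.5-.17,p[1]/1.5-.17,z)[:2]
q=[r(p,34) for p in [(328,162),(434,162),(430,378),(336,378)]]
a=(q[0]+q[1])/2;b=(q[2]+q[3])/2
p1,p2=r((381,105),25),r((384,413),25)
T=np.array([538.33,-255.64]);R=quatR([0,.107,.99426,0])[:2,:2]
for n,(x,y) in dict(top=(a,b),pin=(p1,p2)).items():
    print(n,(x+y)/2,np.linalg.norm(x-y),np.degrees(np.arctan2(*(y-x)[::-1])),"tool off",R.T@((x+y)/2-T))
print("tool x angle",np.degrees(np.arctan2(-R[1,0],-R[0,0])))
E
```

```text
top [ 537.05304494 -256.27819929] 136.58831134578548 -11.791255308493753 tool off [ 1.11192495 -0.89528512]
pin [ 538.695167   -256.29192529] 199.9931592259868 -11.73942548489431 tool off [-0.49551637 -0.5593005 ]
tool x angle -12.284802773062921
```

Request:
send_rows(translation=[[0,-0.02,1],[0,0,1],[0,0,1],[0,0,1],[0,0,0.8]], angular=[[0,0,0],[0,0,0],[0,0,0],[0,0,0],[0,0,0]], fingers=[0,0,0,0,0])

```text
clock: 19.3
ee_pos: [537.9, -255.3, 12.2]
orientation: [-0.001, 0.106, 0.994, 0.0]
force: [0.5, -0.1, 0.4]
width: 85.3
grip_force: 0.0
```

Request:
send_rows(translation=[[0,0,0.3],[0,0,0],[0,0,0],[0,0,0],[0,0,0]], angular=[[0,0,0],[0,0,0],[0,0,0],[0,0,0],[0,0,0]], fingers=[0,0.15,0.2,0.25,0.4], grip_force=60)

```text
clock: 19.72
ee_pos: [538.9, -257.1, 8.5]
orientation: [0.001, 0.107, 0.994, -0.001]
force: [0.3, 0.8, 7.1]
width: 61.1
grip_force: 67.5
```

Request:
send_rows(translation=[[0,0,0],[0,0,0]], angular=[[0,0,0],[0,0,0]], fingers=[0.4,0.4])

```text
clock: 19.88
ee_pos: [538.9, -257.2, 8.5]
orientation: [0.001, 0.107, 0.994, -0.001]
force: [-0.8, 0.8, 6.1]
width: 60.6
grip_force: 67.4
```

Request:
send_rows(translation=[[0,0,-0.2],[0,0,-0.6],[0,0,-1],[0,0,-1],[0,0,-1]], angular=[[0,0,0],[0,0,0],[0,0,0],[0,0,0],[0,0,0]], fingers=[0.4,0.4,0.4,0.4,0.4])

```text
clock: 20.3
ee_pos: [537.4, -256.2, 102.6]
orientation: [-0.001, 0.107, 0.994, 0.0]
force: [0.1, -0.6, -5.0]
width: 61.1
grip_force: 66.9
```

Request:
send_rows(translation=[[0,0,-1],[0.1,0.4,-0.5],[0.171,0.928,0],[0.171,0.928,0],[0.171,0.928,0]], angular=[[0,0,0],[0,0,0],[0,0,0],[0,0,0],[0,0,0]], fingers=[0.4,0.4,0.4,0.4,0.4])

```text
clock: 20.72
ee_pos: [539.2, -173.7, 138.6]
orientation: [-0.001, 0.107, 0.994, 0.0]
force: [0.7, 0.5, -5.6]
width: 60.9
grip_force: 67.0
```

Request:
send_rows(translation=[[0.171,0.928,0],[0.171,0.928,0],[0.171,0.928,0],[0.171,0.928,0],[0.171,0.928,0]], angular=[[0,0,0],[0,0,0],[0,0,0],[0,0,0],[0,0,0]], fingers=[0.4,0.4,0.4,0.4,0.4])

```text
clock: 21.13
ee_pos: [542.8, -55.6, 138.5]
orientation: [-0.001, 0.107, 0.994, 0.0]
force: [-0.1, -0.8, -5.2]
width: 60.6
grip_force: 67.0
```

Request:
send_rows(translation=[[0.171,0.928,0],[0.171,0.928,0],[0.171,0.928,0],[0.171,0.928,0],[0.171,0.928,0]], angular=[[0,0,0],[0,0,0],[0,0,0],[0,0,0],[0,0,0]], fingers=[0.4,0.4,0.4,0.4,0.4])

```text
clock: 21.55
ee_pos: [546.4, 62.1, 138.5]
orientation: [-0.001, 0.107, 0.994, 0.0]
force: [-0.3, -0.1, -6.4]
width: 60.8
grip_force: 67.0
```

Request:
send_rows(translation=[[0.171,0.928,0],[0.1,0.5,0],[0,0,0],[0,0,0],[0,0,0]], angular=[[0,0,0],[0,0,0],[0,0,0],[0,0,0],[0,0,0]], fingers=[0.4,0.4,0.4,0.4,0.4])

```text
clock: 21.97
ee_pos: [548.2, 95.9, 138.8]
orientation: [-0.0, 0.107, 0.994, -0.0]
force: [-0.2, -1.3, -5.7]
width: 60.9
grip_force: 67.1
```

```bash
python3 - <<'E'
from bench import arm,cams
from h import *
s=arm.state();print(s["clock"],s["ee_pos"],s["orientation"])
c=wrist(cams,arm);pickle.dump(c,open("w9.pkl","wb"))
cv2.imwrite("pics/w9.png",cv2.convertScaleAbs(cv2.resize(c["pixels"][:,:,::-1],(768,576)),alpha=1.2))
E
```

```text
21.9667 [548.22410434  95.94871934 138.80752189] [-2.79280652e-04  1.07271031e-01  9.94229760e-01 -1.80004572e-04]
```

View pics/w9.png

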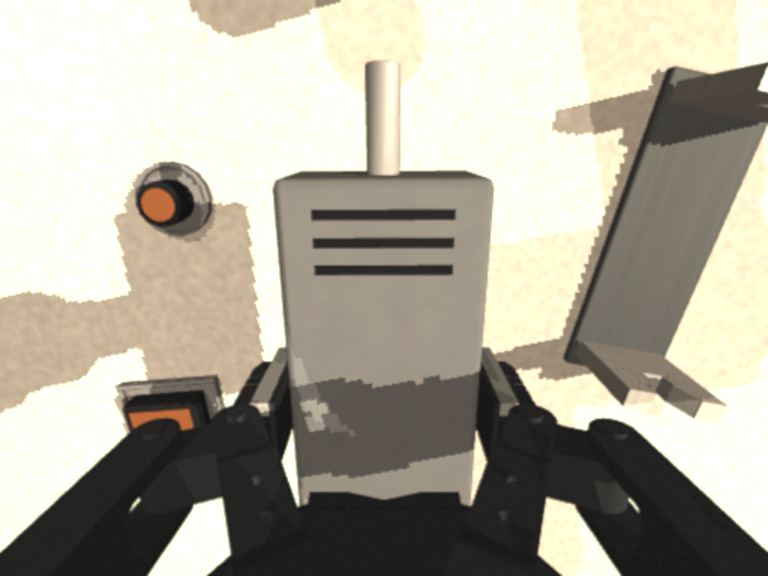

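The lamp is held straight. The stand is at right: base left edge from (671,68) to (567,358), near cheek slot at about (655,385), far cheek cropped. I'll align the yaw, go a little closer and higher, and measure it properly.

Request:
send_rows(translation=[[0,0.5,-0.4],[0,0.7,-0.4],[0,0,0],[0,0,0],[0,0,0]], angular=[[0,0,0.9],[0,0,0.9],[0,0,0],[0,0,0],[0,0,0]], fingers=[0.4,0.4,0.4,0.4,0.4])

```text
clock: 22.43
ee_pos: [555.9, 124.6, 158.5]
orientation: [-0.001, 0.185, 0.983, -0.0]
force: [-0.5, 0.1, -5.1]
width: 60.9
grip_force: 67.5
```

Request:
send_rows(translation=[[0,0,0],[0,0,0]], angular=[[0,0,0],[0,0,0]], fingers=[0.4,0.4])

```text
clock: 22.6
ee_pos: [555.9, 124.8, 158.6]
orientation: [-0.0, 0.185, 0.983, -0.0]
force: [-0.7, -0.4, -5.3]
width: 60.9
grip_force: 67.5
```

```bash
python3 - <<'E'
from bench import arm,cams
from h import *
s=arm.state();print(s["clock"],s["ee_pos"],s["orientation"])
c=wrist(cams,arm);c["ee"]=s["ee_pos"];c["q"]=s["orientation"];pickle.dump(c,open("w10.pkl","wb"))
cv2.imwrite("pics/w10.png",cv2.convertScaleAbs(cv2.resize(c["pixels"][:,230:,::-1],None,fx=2.8,fy=2.8)[:600,:790],alpha=1.2))
E
```

```text
22.6 [555.94318409 124.78933436 158.59560313] [-4.75123007e-04  1.84915486e-01  9.82754298e-01 -1.64234276e-04]
```

View pics/w10.png

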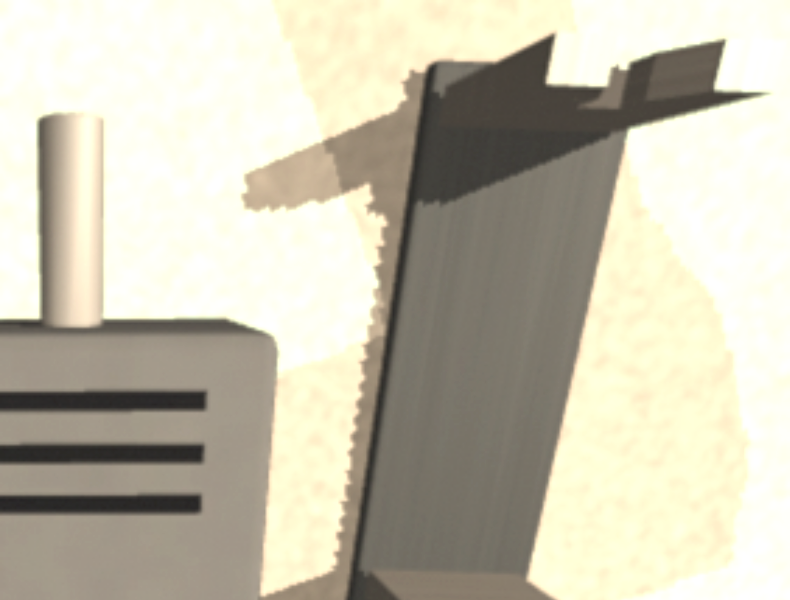

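The crop shows the stand base: left top edge (441,90)–(360,590), right top edge (625,130)–(528,578), far end edge (437,63)–(492,62), with the far cheek rising at upper right. I'll fit the stand pose to image edges from both wrist pictures and the top camera, and cross-check them.

```bash
cat > fit.py <<'E'
from h import *
from scipy.optimize import minimize
# manual, base top z=8, in w10
c=pickle.load(open("w10.pkl","rb"))
r=lambda p,z=8:ray(c,230+(p[0]+.5)/2.8-.5,(p[1]+.5)/2.8-.5,z)[:2]
L=[r((441,90)),r((360,590))];Rr=[r((625,130)),r((528,578))]
for l in(L,Rr): print("edge ang",np.degrees(np.arctan2(*(l[0]-l[1])[::-1]))-180)
d=L[1]-L[0];d/=np.linalg.norm(d);n=np.array([-d[1],d[0]])
print("width",(Rr[0]-L[0])@n,"corner far-left",r((432,66)), "axis line n.p=",((Rr[0]+Rr[1])/2@n+(L[0]+L[1])/2@n)/2)
ctr=r((432,66))+d*100+n*35*np.sign((Rr[0]-L[0])@n);print("manual ctr",ctr,np.degrees(np.arctan2(d[1],d[0])))
# edge fit
def edges():
    E=[]
    b=[(-100,-35),(100,-35),(100,35),(-100,35)]
    for z in(8,):
        for i in range(4):E.append(((*b[i],z),(*b[(i+1)%4],z)))
    E.append(((-100,-35,0),(100,-35,0)))
    for sx in(-1,1):
        for x in(80*sx,92*sx):
            P=[(-30,8),(-30,71),(-14,71),(-14,70),(-6.5,56),(-6.5,45),(6.5,45),(6.5,56),(14,70),(14,71),(30,71),(30,8)]
            for a,bb in zip(P,P[1:]):E.append(((x,*a),(x,*bb)))
    pts=np.vstack([np.linspace(a,b,max(2,int(np.linalg.norm(np.subtract(a,b))/2))) for a,b in E]);return pts
PT=edges()
def grad(im):
    g=cv2.GaussianBlur(cv2.cvtColor(im,cv2.COLOR_RGB2GRAY).astype(np.float32),(0,0),1.0)
    m=np.hypot(cv2.Sobel(g,cv2.CV_32F,1,0),cv2.Sobel(g,cv2.CV_32F,0,1));return np.minimum(m,np.percentile(m,97))/np.percentile(m,97)
def score(p,V):
    t=np.radians(p[2]);Rz=np.array([[np.cos(t),-np.sin(t),0],[np.sin(t),np.cos(t),0],[0,0,1]])
    W=PT@Rz.T+[p[0],p[1],0];s=0
    for c,G in V:
        q=W@np.array(c["R"]).T+c["t"];u=c["fx"]*q[:,0]/q[:,2]+c["cx"];v=c["fy"]*q[:,1]/q[:,2]+c["cy"]
        s-=cv2.remap(G,u.astype(np.float32)[None],v.astype(np.float32)[None],cv2.INTER_LINEAR,borderValue=0).mean()
    return s
views={}
for n in("w9.pkl","w10.pkl","t8.pkl"):
    k=pickle.load(open(n,"rb"));views[n]=(k,grad(k["pixels"]))
def fit(V,p0):
    best=None
    for dx in range(-12,13,3):
        for dy in range(-9,10,3):
            for da in(-2,0,2):
                p=(p0[0]+dx,p0[1]+dy,p0[2]+da);s=score(p,V)
                if best is None or s<best[0]:best=(s,p)
    m=minimize(score,best[1],args=(V,),method="Nelder-Mead",options=dict(initial_simplex=np.array(best[1])+np.array([[0,0,0],[2,0,0],[0,2,0],[0,0,1]])));return m.x.round(2),round(m.fun,3)
p0=(ctr[0],ctr[1],np.degrees(np.arctan2(d[1],d[0])))
for n in views: print(n,fit([views[n]],p0))
print("w9+w10",fit([views["w9.pkl"],views["w10.pkl"]],p0))
E
python3 fit.py
```

```text
edge ang -23.421987303733403
edge ang -22.616348272766203
width 64.21628769803614 corner far-left [465.73120591 287.02995998] axis line n.p= 485.4366307838816
manual ctr [571.40392291 279.39603026] -23.421987303733406
w9.pkl (array([569.72, 281.46, -23.1 ]), np.float64(-0.448))
w10.pkl (array([569.46, 281.45, -23.23]), np.float64(-0.531))
t8.pkl (array([567.52, 280.32, -22.12]), np.float64(-0.795))
w9+w10 (array([569.56, 281.49, -23.12]), np.float64(-0.978))
```

All three fits agree: the stand is at about (569.5, 281.4) with yaw −23.1°. I'll align the lamp above it.

Request:
send_rows(translation=[[0,0,0],[0.275,0.854,0],[0.275,0.854,0],[0.275,0.854,0],[0.275,0.854,0]], angular=[[0,0,0.36],[0,0,0],[0,0,0],[0,0,0],[0,0,0]], fingers=[0.4,0.4,0.4,0.4,0.4])

```text
clock: 23.07
ee_pos: [564.4, 215.4, 158.9]
orientation: [-0.0, 0.2, 0.98, -0.0]
force: [-1.1, -0.2, -5.1]
width: 60.7
grip_force: 67.6
```

Request:
send_rows(translation=[[0.275,0.854,0],[0.275,0.854,0],[0.275,0.854,0],[0,0,0],[0,0,0]], angular=[[0,0,0],[0,0,0],[0,0,0],[0,0,0],[0,0,0]], fingers=[0.4,0.4,0.4,0.4,0.4])

```text
clock: 23.48
ee_pos: [570.3, 282.4, 158.5]
orientation: [-0.0, 0.199, 0.98, -0.0]
force: [0.4, -0.6, -5.5]
width: 60.7
grip_force: 67.9
```

Request:
send_rows(translation=[[0,0,0.6],[0,0,0.6],[0,0,0],[0,0,0],[0,0,0]], angular=[[0,0,0],[0,0,0],[0,0,0],[0,0,0],[0,0,0]], fingers=[0.4,0.4,0.4,0.4,0.4])

```text
clock: 23.9
ee_pos: [571.1, 281.4, 130.0]
orientation: [0.001, 0.2, 0.98, 0.0]
force: [0.5, 0.3, -5.9]
width: 60.7
grip_force: 67.8
```

```bash
cat >> fit.py <<'E'
print("----")
k=pickle.load(open("w11.pkl","rb"));views["w11"]=(k,grad(k["pixels"]))
print(fit([views["w11"]],(569.5,281.4,-23.1)))
k=pickle.load(open("s11.pkl","rb"));views["s"]=(k,grad(k["pixels"]))
print("scene",fit([views["s"]],(569.5,281.4,-23.1)))
E
python3 - <<'E'
from bench import arm,cams
from h import *
ss=[arm.state() for _ in range(1)]
s=ss[0];print(s["clock"],s["ee_pos"],s["orientation"])
th=2*np.arctan2(s["orientation"][2],s["orientation"][1]);print("tool x line deg",np.degrees(th)-180)
d=np.array([569.5,281.4])-s["ee_pos"][:2];x=np.array([np.cos(th),np.sin(th)]);y=np.array([np.sin(th),-np.cos(th)]);print("remaining tool",d@x,d@y)
c=wrist(cams,arm);pickle.dump(c,open("w11.pkl","wb"))
c=cams.capture("scene");pickle.dump(c,open("s11.pkl","wb"))
E
python3 fit.py | sed -n '/----/,$p'
```

```text
23.9 [571.076946   281.35672436 130.03978955] [5.79940226e-04 2.00488324e-01 9.79695891e-01 2.39301592e-04]
tool x line deg -23.131037282511812
remaining tool 1.4671736750952025 -0.5796834382598567
----
(array([569.55, 281.21, -23.29]), np.float64(-0.333))
scene (array([581.33, 272.65, -22.8 ]), np.float64(-0.605))
```

Request:
send_rows(translation=[[0.04,-0.02,0.8],[0,0,0.9],[0,0,0.7],[0,0,0.2],[0,0,0]], angular=[[0,0,0],[0,0,0],[0,0,0],[0,0,0],[0,0,0]], fingers=[0.4,0.4,0.4,0.4,0.4])

```text
clock: 24.42
ee_pos: [569.1, 281.6, 63.4]
orientation: [-0.001, 0.2, 0.98, -0.0]
force: [0.1, 0.0, -5.2]
width: 60.6
grip_force: 67.8
```

```bash
python3 - <<'E'
from bench import arm,cams
from h import *
s=arm.state();print(s["clock"],s["ee_pos"],s["force"])
th=2*np.arctan2(s["orientation"][2],s["orientation"][1])
d=np.array([569.5,281.4])-s["ee_pos"][:2];x=np.array([np.cos(th),np.sin(th)]);y=np.array([np.sin(th),-np.cos(th)]);print("remaining tool",d@x,d@y,np.degrees(th)-180)
c=wrist(cams,arm);pickle.dump(c,open("w12.pkl","wb"))
cv2.imwrite("pics/w12.png",cv2.convertScaleAbs(cv2.resize(c["pixels"][0:280,100:400,::-1],None,fx=2.1,fy=2.1,interpolation=cv2.INTER_CUBIC),alpha=1.2))
E
```

```text
24.4167 [569.10492158 281.58579309  63.40075628] [ 0.12196345  0.0212354  -5.19959144]
remaining tool -0.4362934646585706 -0.015938643676644215 -23.09394634647802
```

View pics/w12.png

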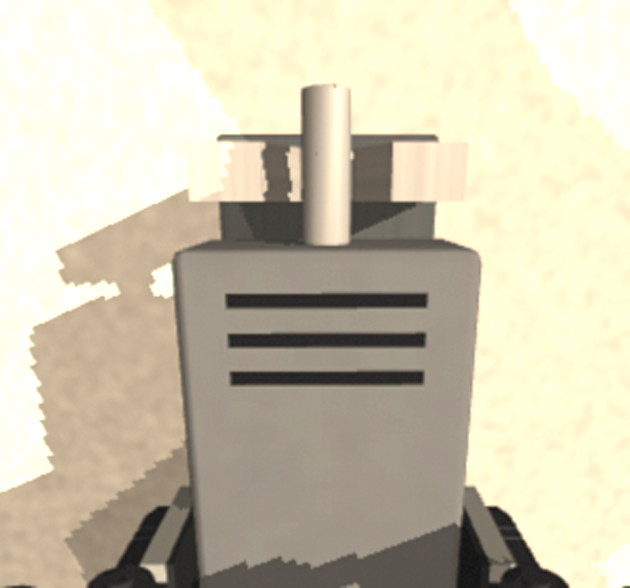

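The cheek spans columns 188–467 (centre 327.5) and the pin is at 326, so it's centred over the slot. I'll lower it.

Request:
send_rows(translation=[[0,0,0.3],[0,0,0.3],[0,0,0.2],[0,0,0.12],[0,0,0]], angular=[[0,0,0],[0,0,0],[0,0,0],[0,0,0],[0,0,0]], fingers=[0.4,0.4,0.4,0.4,0.4])

```text
clock: 24.88
ee_pos: [569.1, 281.7, 40.2]
orientation: [-0.001, 0.2, 0.98, -0.0]
force: [-0.3, 0.2, -5.3]
width: 61.0
grip_force: 68.1
```

Request:
send_rows(translation=[[0,0,0.06],[0,0,0.04],[0,0,0],[0,0,0]], angular=[[0,0,0],[0,0,0],[0,0,0],[0,0,0]], fingers=[0.4,0.4,0.4,0.4])

```text
clock: 25.22
ee_pos: [569.5, 281.8, 38.7]
orientation: [0.0, 0.2, 0.98, 0.0]
force: [-0.4, -0.2, -4.9]
width: 60.8
grip_force: 68.1
```

Request:
send_rows(translation=[[0,0,0.05],[0,0,0.04],[0,0,0],[0,0,0]], angular=[[0,0,0],[0,0,0],[0,0,0],[0,0,0]], fingers=[0.4,0.4,0.4,0.4])

```text
clock: 25.55
ee_pos: [569.6, 281.8, 36.6]
orientation: [0.0, 0.2, 0.98, 0.0]
force: [-1.0, -0.4, -2.7]
width: 60.7
grip_force: 68.4
```

Request:
send_rows(translation=[[0,0,0.03],[0,0,0.02],[0,0,0],[0,0,0]], angular=[[0,0,0],[0,0,0],[0,0,0],[0,0,0]], fingers=[0.4,0.4,0.4,0.4])

```text
clock: 25.88
ee_pos: [569.6, 281.8, 36.4]
orientation: [0.0, 0.2, 0.98, 0.0]
force: [-5.1, -1.7, 7.0]
width: 61.1
grip_force: 69.7
```

Request:
send_rows(translation=[[0,0,0],[0,0,0],[0,0,0],[0,0,0],[0,0,0]], angular=[[0,0,0],[0,0,0],[0,0,0],[0,0,0],[0,0,0]], fingers=[0.25,0.15,0.05,0,0])

```text
clock: 26.3
ee_pos: [569.5, 281.8, 35.0]
orientation: [0.0, 0.2, 0.98, 0.0]
force: [-0.1, -0.6, -0.5]
width: 85.2
grip_force: 0.0
```

Request:
send_rows(translation=[[0,0,-0.2],[0,0,-0.5],[0,0,-1],[0,0,-1],[0,0,-1]], angular=[[0,0,0],[0,0,0],[0,0,0],[0,0,0],[0,0,0]], fingers=[0,0,0,0,0])

```text
clock: 26.72
ee_pos: [569.5, 281.8, 129.9]
orientation: [0.0, 0.2, 0.98, 0.0]
force: [0.0, 0.1, 0.9]
width: 85.1
grip_force: 0.0
```

Request:
send_rows(translation=[[0,0,-1],[0,0,-1],[0,0,0],[0,0,0],[0,0,0]], angular=[[0,0,0],[0,0,0],[0,0,0],[0,0,0],[0,0,0]], fingers=[0,0,0,0,0])

```text
clock: 27.13
ee_pos: [569.1, 281.7, 177.3]
orientation: [-0.0, 0.2, 0.98, -0.0]
force: [0.7, 0.7, -0.9]
width: 85.3
grip_force: 0.0
```

```bash
python3 - <<'E'
from bench import arm,cams
from h import *
c=wrist(cams,arm);w=cv2.resize(c["pixels"][:,:,::-1],(700,525))[:330]
t=cams.capture("top");k=cv2.resize(t["pixels"][150:260,110:380,::-1],(700,285))[:265]
cv2.imwrite("pics/end.png",cv2.convertScaleAbs(cv2.vconcat([w,k]),alpha=1.3))
print([proj(c,(569.5+dx,281.4+dy,62))*700/512 for dx,dy in [(0,0),(-64.4,27.5),(64.4,-27.5)]],arm.state()["clock"])
E
```

```text
[array([349.46590252, 249.76909086]), array([349.62308064, 146.39599058]), array([349.33191077, 337.89295313])] 27.2333
```

View pics/end.png

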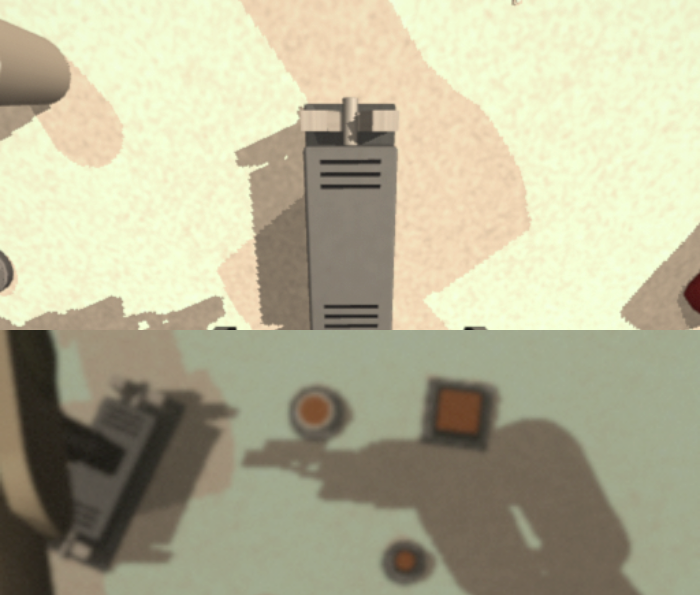

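The lamp sits upright in the stand with its pin centred in the slot at (349,120). All three filters lie in their trays: large round at (316,411), square at (459,412), small round at (405,562).

```bash
python3 -c "
from bench import finish_job
print(finish_job())"
```

```text
the job is handed in; nothing more can be done
None
```

The job is handed in at about 27 s: the last pictures show all three filters in their own trays and the lamp bar upright in the stand, pins down to the slot bottoms by height and contact force, but the hand-in returned no verdict.

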